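# Clamp a straightedge on a band-saw layout jig with a click-stop keeper

### The job

Lay the aluminium straightedge flat on the plywood jig with one long edge flush against the wooden blank's face, the one that looks towards the keeper rail, about centred along it, and let go of it. Then take the keeper by its post and slide it along its rail until you feel its spring ball click into the hidden notch, so that its tongue stands over the end of the straightedge. Finish while still gripping the keeper there, at the notch, with the straightedge still flush, and leave the glue bottle and the offcuts alone.

Things in the scene. Friction and masses are not known exactly. Their poses are not given: they have to be found in the camera images.
- jig: Fixed plywood jig board; place and yaw vary. Origin: its underside (table height), straight below the middle of the blank's working face. Board 12 mm thick, spans x -150 to +85, y -220 to +125 mm. The bare strip between blank and rail (x -97 to 0, top at z 12 mm) takes the straightedge, its length along y.
- blank_face (a point): Middle of the foot of the wooden blank's working face (jig x 0, y 0, z 12 mm), same axes as the jig. The blank is fixed, 220 mm long (y -110 to +110), 70 deep (x 0 to +70), 32 tall; the face looks along -x.
- rail_mid (a point): Middle of the top of the keeper's rail (jig x -115, y -77.5, z 32 mm), same axes as the jig: a fixed aluminium bar 36 wide (x), 265 long (y), 20 tall, its far ends at jig y -210 and +55 mm.
- straightedge_center (a point): Centre, 19 mm over the underside, of the loose straightedge: flat aluminium bar 70 (x) x 200 (y) x 6 mm with a dark wooden grip rib along the middle of its top, 14 wide (x), 110 long (y), 32 tall: 38 mm overall. 0.2 to 0.4 kg. Both long edges (x -35, +35) are true; it may lie either way round. Starts flat on the table. Grip across the rib.
- keeper_grip (a point): Centre of the keeper's black grip post: 20 x 20 mm, faces along the jig's axes, jig z 54.5 to 87.5 mm, this point at z 70.5, x -115, y = -160 mm + joint value. It stands on a steel saddle (44 x 50 mm, top at jig z 54.5) sliding on the rail. A steel tongue 16 mm wide reaches from the saddle to jig x -57.5, z 22 to 30 mm: 4 mm above the straightedge's flat part.
- keeper (a joint): Keeper's travel towards the jig's +y, m: 0 to 0.16, starts at 0 to 0.012; drag 2 to 4 N, stays where left. The one notch is hidden, anywhere from 0.09 to 0.13, to be felt: over the last 6 mm before it the ball pulls the keeper on, rising to 5 to 7 N; just past its middle it holds it back with 10 to 12 N, fading over the next 6 mm.
- detent_ball (a joint): Drop of the spring ball under the keeper, m: about 0.0005 while it rides on the rail, about 0.0047 when it sits in the middle of the notch, about 0.002 at 3 mm to either side. Not visible.
- glue_mid (a point): Half-way up a glue bottle, 54 mm across, 120 mm tall, loose, to be left alone.
- offcut_mid (a point): Centre of a plain wooden offcut 50 x 90 x 45 mm, loose, to be left alone.
- stepped_offcut_mid (a point): Middle of a stepped wooden offcut 40 x 120 x 36 mm, loose, to be left alone.
Things that resemble listed ones, but are neither listed nor needed, are in the scene too. Of the things shaped like the part that bears straightedge_center, the aluminium one is meant.

How it is judged:
By the outcome, as a careful person would: the job done as asked, in the order asked, and still so for the second after the job is handed in, while the arm keeps its last pose, push and grip.
It also fails if it takes over 61 s, if anything falls off the work surface, if the arm or the gripper's body presses on something with over 40 N, if the wrist force passes 120 N, or if a joint passes its speed limit or range.

### The arm

A 6-joint arm with a two-finger parallel gripper is mounted at the origin on the work surface. World frame = base frame: x ahead of the robot, y to its left, z up, the work surface at z = 0. Lengths are in m, angles in rad, forces in N, time in s.
With the tool pointing down it reaches from about 0.3 to 0.75 m from the base axis. Payload 8.5 kg.
Tool frame: the origin (TCP) lies between the finger pads; the fingertips stand 8 mm ahead of it and the grasp point (between the pads) lies 11 mm behind it (env.tcp_to_tips is the distance from the TCP to the fingertips, in m); z points along the fingers, y is the line along which they close (so a half turn about z gives the same grasp; the last joint's range is limited). The gripper opens to 85 mm and grips with 20 to 120 N. Pads are 22 mm wide; open, the fingers measure 114 mm over their backs; the gripper's body (76 mm by 85 mm) begins 54 mm behind the grasp point. The pads swing forward as they close: fully open they stand 13 mm farther back than shut.
Start: joints at [1.002, 0.381, 1.297, -0, 1.464, -0.215], TCP at [0.191, 0.516, 0.239] pointing down, gripper open.
Joint ranges: [-3.11, 3.11], [-0.89, 2.33], [0.22, 2.48], [-1.42, 4.56], [0.17, 2.85], [-2.88, 2.88]. Speed limits (rad/s): [2.39, 2.39, 3.14, 3.14, 3.14, 3.14].

### API

Orientations are given as a unit quaternion [w, x, y, z].
In Python, from bench import env gives the robot as it stands. The module is installed in compiled form; this text tells all that it offers.
- The arm moves only by the tool send_rows, never from a script. Its argument "steps" is a list of rows, each a list of 3 entries, a list of its own where there are three numbers: the shift along the tool's x, y, z in m, then the turn, a rotation vector about the tool's x, y, z in degrees, then the finger opening in m, from 0 to 0.0854. In form: [[[x, y, z], [ax, ay, az], hand], ...]. A call has 1 to 12 rows; each row shifts and turns the commanded pose from where the row before left it, along the tool's axes as they then stand; what a row does not reach is not made up. A row lasts 1/10 s, in which the tool goes at most 50 mm and 8.59 degrees, less where a joint would pass 70% of its speed; a pose out of reach is approached as far as the arm can. A call is refused whole if a number of a shift passes 0.05 or a number of a turn 8.59, either way. A call with a gripper value outside its range is refused whole. The fingers move at their own pace and stop on an object; "grip_force" is the grip in N (left out, the last holds). Time passes only in rows, so rows that do not move let the fingers close. It gives the time, the measured TCP pose, the force, the opening and the grip force at its end, in the units of the state.
- env.read_state(): the state, without advancing time (a new reading comes with each control period).
- env.grab_frame(name): name is "scene" or "top" or "wrist"; returns the picture (384x512x3 uint8, red, green, blue); there is no depth.
- env.camera_params(name): a dict with "intrinsics" (3x3 intrinsics, pixels), "position" and "rotation" of the camera in the world; the wrist camera has in their place "hand_eye" (4x4, takes a point from camera to tool coordinates, whose origin is the TCP and whose axes are the flange's). Camera axes: x right, y up, looking along -z (the intrinsics and any distortion apply to the point x, -y, -z); pixel columns grow to the right and rows downward; lengths in m; the calibration is good to about 2 mm. A picture is of the moment at which its call begins: read the wrist's pose just before it. camera_params takes no time and is no camera call.
- env.sign_off(): hands the job in; it is judged then, once.
Trained networks look in the newest picture that a camera, given by its name, has taken for a name from the list of things; names that differ only in an ending like _2 or _b are one class to them, and where a whole thing is asked for, a point or a joint stands for the part that bears it (a point fixed in the world has none). Each returns a list of dicts, best first, with "confidence" (0 to 1); they miss things now and then, are a little off and sometimes report something else, mostly with a low value. They report only what shows in the picture. A call takes as long as a camera call. They do not tell look-alikes from the thing itself.
- env.find_in(camera, thing): "location" ([x, y, z] in m, in world coordinates, good to about 4 mm: the middle of the surface that is visible of it).
- env.masks_of(camera, thing): "mask" (384x512 bool, what is visible of it).
- env.pinpoint(camera, thing): "location" ([x, y, z] in m, in world coordinates, good to about 4 mm: a listed point, or the origin of a listed thing).
The state is a dict: "clock": time; "joint_pos": joint angles; "joint_vel": joint speeds; "joint_torque": joint torques, N m; "eef_pos": TCP position; "tool_rot": TCP orientation; "force": force on the tool from outside, world axes, zero at the start; "torque": the same for the moment, N m; "opening": finger opening in m; "grasp_force": force on a finger pad.
Only numpy, scipy, OpenCV 4.12 (cv2) and the standard library are available. Lean on these libraries where they do the work, as an engineer would, in place of code of your own. Each camera call takes 0.05 s, during which the arm holds its last target. There are 200 camera calls.

## Working session

There is one attempt and no reset: what is moved stays moved. The work goes in short steps, Python scripts to look and compute and a tool call to move; the robot and the scene stay as the last step left them, time stands still between calls to the robot, and variables do not carry over. Pictures are saved under pics/ and viewed, at most 10 in all, crops included, and the job is handed in when it is done.

Besides the shell and the picture viewer there is one more tool, called as name(argument=value, ...), one argument or row to a line, values as JSON. send_rows: Moves the arm, as the interface text tells. Its arguments: {"type":"object","properties":{"steps":{"type":"array","items":{"type":"array"}},"grip_force":{"type":"number"}},"required":["steps"]}

```bash
mkdir -p pics; python3 - <<'E'
from bench import env
import cv2,numpy as np
for c in("scene","top"):
    im=env.grab_frame(c); cv2.imwrite(f"pics/{c}0.png",im[:,:,::-1])
    for t in("jig","blank_face","rail_mid","straightedge_center","keeper_grip","glue_mid","offcut_mid","stepped_offcut_mid"):
        print(c,t,[(np.round(d["location"],3).tolist(),round(d["confidence"],2)) for d in env.pinpoint(c,t)])
    p=env.camera_params(c);print({k:np.round(v,4).tolist() for k,v in p.items()})
s=env.read_state();print(s["clock"],s["eef_pos"],s["tool_rot"],s["opening"],s["force"])
p=env.camera_params("wrist");print({k:np.round(v,4).tolist() for k,v in p.items()})
E
```

```text
scene jig [([0.626, -0.138, 0.0], 0.69)]
scene blank_face [([0.624, -0.138, 0.012], 0.6), ([0.676, 0.408, 0.025], 0.27)]
scene rail_mid [([0.497, -0.197, 0.031], 0.59)]
scene straightedge_center [([0.288, 0.275, 0.017], 0.71), ([0.464, 0.305, 0.022], 0.57)]
scene keeper_grip []
scene glue_mid [([0.413, 0.119, 0.062], 0.79)]
scene offcut_mid [([0.674, 0.409, 0.025], 0.95)]
scene stepped_offcut_mid [([0.726, 0.184, 0.016], 0.9)]
{'intrinsics': [[476.1109, 0.0, 252.7179], [0.0, 476.1109, 186.0592], [0.0, 0.0, 1.0]], 'position': [1.1942, 0.2069, 1.0254], 'rotation': [0.5977, 0.2014, 0.2524, 0.7338]}
top jig [([0.624, -0.139, 0.004], 0.64), ([0.494, -0.196, 0.031], 0.25)]
top blank_face [([0.623, -0.139, 0.014], 0.66)]
top rail_mid [([0.496, -0.196, 0.031], 0.87)]
top straightedge_center [([0.464, 0.308, 0.016], 0.97), ([0.286, 0.275, 0.022], 0.93)]
top keeper_grip [([0.485, -0.27, 0.07], 0.65)]
top glue_mid [([0.413, 0.119, 0.056], 0.57), ([0.676, 0.406, 0.026], 0.45)]
top offcut_mid [([0.677, 0.406, 0.021], 0.88)]
top stepped_offcut_mid [([0.727, 0.191, 0.018], 0.62)]
{'intrinsics': [[380.7226, 0.0, 249.7389], [0.0, 380.7226, 196.8488], [0.0, 0.0, 1.0]], 'position': [0.3163, 0.0412, 1.0274], 'rotation': [0.709, 0.0728, -0.0758, -0.6973]}
0.9 [0.19053015 0.51592316 0.23932855] [-8.66380122e-06  1.75973828e-01  9.84394846e-01  2.15923284e-06] 0.08531388388179707 [ 0.26249815 -0.11070157  0.05708059]
{'intrinsics': [[325.4001, 0.0, 258.671], [0.0, 325.4001, 191.5613], [0.0, 0.0, 1.0]], 'hand_eye': [[0.0002, 0.949, 0.3152, 0.0814], [1.0, -0.0005, 0.001, 0.0018], [0.0011, 0.3152, -0.949, -0.1343], [0.0, 0.0, 0.0, 1.0]]}
```

View pics/top0.png

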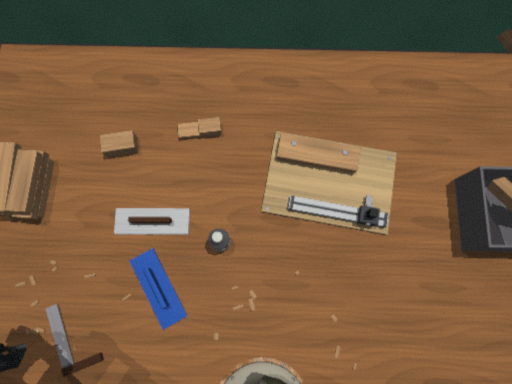

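View pics/scene0.png

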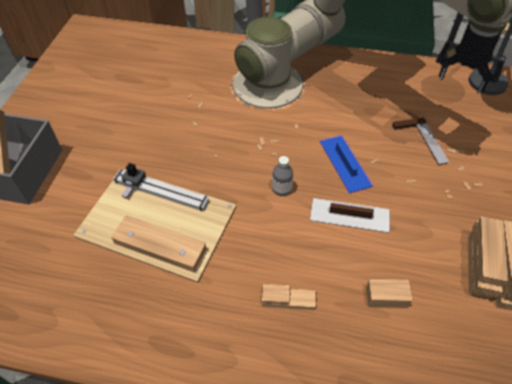

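The aluminium bar with the dark wooden rib is at top px (151,221) and scene px (350,214). Lookalike: the blue bar at top (158,289). Also near are the knife/plane at (60,335) and the keeper's rail on the jig at (337,211). I choose the one at (151,221). The jig's blank is at (317,153), the keeper at (372,215).

```bash
cat > h.py <<'E'
from bench import env
import cv2,numpy as np
from scipy.spatial.transform import Rotation as R
def rot(s): w,x,y,z=s["tool_rot"]; return R.from_quat([x,y,z,w])
def cam(name,s=None):
    p=env.camera_params(name); K=np.array(p["intrinsics"])
    if name!="wrist": return K,np.array(p["rotation"]),np.array(p["position"])
    H=np.array(p["hand_eye"]); A=rot(s).as_matrix()
    return K,A@H[:3,:3],A@H[:3,3]+s["eef_pos"]
def toz(px,z,c):  # pixels -> world points at height z
    K,A,o=c; px=np.atleast_2d(px).astype(float)
    d=(np.c_[px,np.ones(len(px))]@np.linalg.inv(K).T*[1,-1,-1])@A.T
    return o+d*((z-o[2])/d[:,2])[:,None]
def proj(P,c):
    K,A,o=c; q=((np.atleast_2d(P)-o)@A)*[1,-1,-1]; q=q@K.T; return q[:,:2]/q[:,2:]
def plan(pos,yaw,s=None,nmin=1,vmax=.05):
    """rows to pos, tool down, tool y at yaw deg (mod 180) from world x"""
    s=s or env.read_state(); p=np.array(s["eef_pos"]); A=rot(s); m=A.as_matrix()
    cur=np.degrees(np.arctan2(m[1,1],m[0,1])); d=(yaw-cur+90)%180-90
    d2=d
    print("j6",s["joint_pos"][5],"cur yaw",cur,"turn(world)",d2)
    delta=pos-p
    n=int(max(nmin,np.ceil(np.linalg.norm(delta)/vmax),np.ceil(abs(d2)/8.5)))
    rows=[]
    for i in range(n):
        B=R.from_euler('z',d2*i/n,degrees=True)*A
        rows.append([np.round(B.inv().apply(delta/n),4).tolist(),[0,0,round(-d2/n,2)]])
    print(n,rows)
def jigfit(x0,y0,yaw):
    c,s_=np.cos(np.radians(yaw)),np.sin(np.radians(yaw)); M=np.array([[c,-s_,0],[s_,c,0],[0,0,1]])
    return M,np.array([x0,y0,0])
E
python3 - <<'E'
from h import *
env.grab_frame("top"); c=cam("top")
for d in env.masks_of("top","straightedge_center")[:2]:
    m=d["mask"].astype(np.uint8); r=cv2.minAreaRect(cv2.findNonZero(m))
    b=toz(cv2.boxPoints(r),.006,c)[:,:2]; e=b[1]-b[0],b[2]-b[1]
    L=max(e,key=np.linalg.norm)
    print(d["confidence"],r,[np.linalg.norm(x).round(3) for x in e],b.mean(0).round(4),"axis deg",np.degrees(np.arctan2(L[1],L[0])))
plan(np.array([.464-.0,.307,.20]),3)
E
```

```text
Traceback (most recent call last):
  File "h.py", line 12, in toz
    d=(np.c_[px,np.ones(len(px))]@np.linalg.inv(K).T*[1,-1,-1])@A.T
      ~~~~~~~~~~~~~~~~~~~~~~~~~~~~~~~~~~~~~~~~~~~~~~~~~~~~~~~~~^~~~
ValueError: matmul: Input operand 1 has a mismatch in its core dimension 0, with gufunc signature (n?,k),(k,m?)->(n?,m?) (size 4 is different from 3)
```

Rotation is a quaternion; fix.

```bash
sed -i 's/return K,np.array(p\["rotation"\]),np/w,x,y,z=p["rotation"]; return K,R.from_quat([x,y,z,w]).as_matrix(),np/; s/if name!="wrist": /if name!="wrist":\n        /' h.py
python3 - <<'E'
from h import *
env.grab_frame("top"); c=cam("top")
for d in env.masks_of("top","straightedge_center")[:2]:
    m=d["mask"].astype(np.uint8); r=cv2.minAreaRect(cv2.findNonZero(m))
    b=toz(cv2.boxPoints(r),.006,c)[:,:2]; e=b[1]-b[0],b[2]-b[1]
    L=max(e,key=np.linalg.norm)
    print(d["confidence"],r,[np.linalg.norm(x).round(3) for x in e],b.mean(0).round(4),"axis deg",np.degrees(np.arctan2(L[1],L[0])))
plan(np.array([.464,.307,.20]),0)
E
```

```text
0.74 ((157.69131469726562, 288.14556884765625), (78.32718658447266, 29.28310775756836), 64.74684143066406) [np.float64(0.076), np.float64(0.204)] [0.2889 0.2755] axis deg -151.34440238692852
0.6 ((151.0, 220.0), (26.0, 74.0), 90.0) [np.float64(0.201), np.float64(0.071)] [0.4662 0.3046] axis deg -89.0219052095871
j6 -0.2152835895979455 cur yaw 69.72675445484076 turn(world) -69.72675445484076
9 [[[-0.0365, -0.0112, 0.0044], [0, 0, np.float64(7.75)]], [[-0.0377, -0.0062, 0.0044], [0, 0, np.float64(7.75)]], [[-0.0382, -0.0011, 0.0044], [0, 0, np.float64(7.75)]], [[-0.038, 0.0041, 0.0044], [0, 0, np.float64(7.75)]], [[-0.0371, 0.0092, 0.0044], [0, 0, np.float64(7.75)]], [[-0.0355, 0.0141, 0.0044], [0, 0, np.float64(7.75)]], [[-0.0333, 0.0188, 0.0044], [0, 0, np.float64(7.75)]], [[-0.0305, 0.0231, 0.0044], [0, 0, np.float64(7.75)]], [[-0.0271, 0.027, 0.0044], [0, 0, np.float64(7.75)]]]
```

send_rows(
  steps=[
    [[-0.0365,-0.011,0.0044],[0,0,7.75],0.085],
    [[-0.0377,-0.006,0.0044],[0,0,7.75],0.085],
    [[-0.038,-0.001,0.0044],[0,0,7.75],0.085],
    [[-0.038,0.004,0.0044],[0,0,7.75],0.085],
    [[-0.037,0.009,0.0044],[0,0,7.75],0.085],
    [[-0.0355,0.014,0.0044],[0,0,7.75],0.085],
    [[-0.0333,0.019,0.0044],[0,0,7.75],0.085],
    [[-0.0305,0.023,0.0044],[0,0,7.75],0.085],
    [[-0.027,0.027,0.0044],[0,0,7.75],0.085],
    [[0,0,0],[0,0,0],0.085],
  ],
)

```text
clock: 2.1
eef_pos: [0.4666, 0.3051, 0.1988]
tool_rot: [0.0, 0.71, 0.704, -0.0]
force: [-0.9, -0.2, -0.0]
opening: 0.0849
grasp_force: 0.0
```

```bash
python3 - <<'E'
from h import *
s=env.read_state(); im=env.grab_frame("wrist"); c=cam("wrist",s)
print(s["eef_pos"],s["clock"],s["force"])
cv2.imwrite("pics/w1.png",im[:,:,::-1])
print([(np.round(d["location"],4),d["confidence"]) for d in env.pinpoint("wrist","straightedge_center")])
d=env.masks_of("wrist","straightedge_center")[0]; m=d["mask"].astype(np.uint8)
k=cv2.findNonZero(m); g=toz(k[:,0],.006,c)[:,:2]; print(g.min(0),g.max(0),k[:,0].min(0),k[:,0].max(0))
r=cv2.minAreaRect((g*1e3).astype(np.float32)); print(r)
E
```

```text
[0.4666104  0.30511566 0.19882802] 2.1 [-0.86040399 -0.20397559 -0.00829139]
[(array([0.4616, 0.3043, 0.0189]), 0.71), (array([0.289 , 0.278 , 0.0206]), 0.58)]
[0.18592311 0.1995983 ] [0.39227928 0.35794116] [  0 116] [187 259]
((289.91162109375, 279.2135009765625), (204.16372680664062, 70.7010498046875), 30.159011840820312)
```

View pics/w1.png

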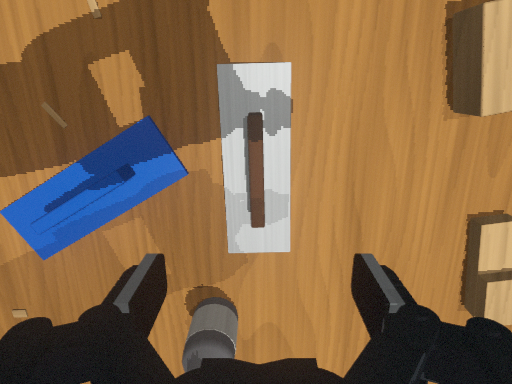

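The wrist view shows the aluminium bar with brown rib, corners near (218,63), (291,63), (290,251), (228,252). The blue lookalike is at left, so the choice is confirmed.

```bash
python3 - <<'E'
from h import *
s=env.read_state(); c=cam("wrist",s)
g=toz([[218.5,63.5],[291,63],[290,251],[228.5,252]],.006,c)[:,:2]; print(g.round(4),g.mean(0))
for i in range(4):
    e=g[(i+1)%4]-g[i]; print(np.linalg.norm(e).round(4),np.degrees(np.arctan2(e[1],e[0])).round(2))
t=toz([[249,112],[262,112],[264,227],[252,227]],.038,c)[:,:2]; print(t.round(4),t.mean(0))
plan(np.array([.49,-.16,.27]),-9.7)
E
```

```text
[[0.4254 0.4083]
 [0.4935 0.4088]
 [0.4989 0.2107]
 [0.4293 0.2093]] [0.4617817 0.309291 ]
0.0681 0.44
0.1982 -88.46
0.0696 -178.86
0.199 91.1
[[0.4547 0.3665]
 [0.4662 0.3666]
 [0.4687 0.255 ]
 [0.4568 0.255 ]] [0.46159065 0.31079164]
j6 0.3726521662232038 cur yaw 0.06215121796938982 turn(world) -9.76215121796939
10 [[[-0.0468, 0.0026, -0.007], [0, 0, np.float64(0.98)]], [[-0.0467, 0.0034, -0.007], [0, 0, np.float64(0.98)]], [[-0.0467, 0.0042, -0.007], [0, 0, np.float64(0.98)]], [[-0.0466, 0.005, -0.007], [0, 0, np.float64(0.98)]], [[-0.0465, 0.0058, -0.007], [0, 0, np.float64(0.98)]], [[-0.0464, 0.0066, -0.007], [0, 0, np.float64(0.98)]], [[-0.0463, 0.0074, -0.007], [0, 0, np.float64(0.98)]], [[-0.0462, 0.0082, -0.007], [0, 0, np.float64(0.98)]], [[-0.046, 0.009, -0.007], [0, 0, np.float64(0.98)]], [[-0.0459, 0.0097, -0.007], [0, 0, np.float64(0.98)]]]
```

send_rows(
  steps=[
    [[-0.048,0.01,-0.007],[0,0,1],0.085],
    [[-0.048,0.0105,-0.007],[0,0,1],0.085],
    [[-0.048,0.011,-0.007],[0,0,1],0.085],
    [[-0.048,0.0115,-0.007],[0,0,1],0.085],
    [[-0.048,0.012,-0.007],[0,0,1],0.085],
    [[-0.048,0.0125,-0.007],[0,0,1],0.085],
    [[-0.048,0.013,-0.007],[0,0,1],0.085],
    [[-0.048,0.0135,-0.007],[0,0,1],0.085],
    [[-0.048,0.014,-0.007],[0,0,1],0.085],
    [[-0.048,0.0145,-0.007],[0,0,0.8],0.085],
    [[0,0,0],[0,0,0],0.085],
  ],
)

```text
clock: 3.35
eef_pos: [0.5481, -0.1827, 0.2699]
tool_rot: [0.001, 0.766, 0.643, -0.0]
force: [0.1, -0.1, -0.1]
opening: 0.0847
grasp_force: 0.0
```

```bash
python3 - <<'E'
from h import *
s=env.read_state(); im=env.grab_frame("wrist"); c=cam("wrist",s)
print(s["eef_pos"],s["tool_rot"],s["force"])
cv2.imwrite("pics/w2.png",im[:,:,::-1])
for t in ("blank_face","rail_mid","keeper_grip"): print(t,[(np.round(d["location"],4),d["confidence"]) for d in env.pinpoint("wrist",t)])
E
```

```text
[ 0.5480783  -0.18268523  0.26985279] [ 1.07706240e-03  7.65956895e-01  6.42891020e-01 -1.04369168e-04] [ 0.07530186 -0.09599595 -0.09161004]
blank_face [(array([ 0.6247, -0.1379,  0.0108]), 0.56)]
rail_mid [(array([ 0.498 , -0.1936,  0.0301]), 0.57)]
keeper_grip [(array([ 0.4815, -0.2702,  0.0696]), 0.96)]
```

View pics/w2.png

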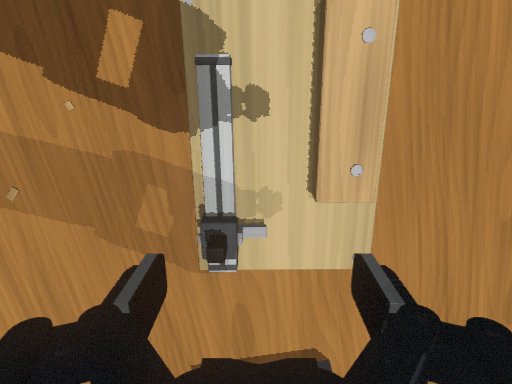

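The view shows: rail from (213,54) down to (222,271), keeper at (217,240) with tongue to (266,231), blank's top face edge from (325,5) to (317,202), its end to (379,203), and board corner at (371,270). Fit the jig pose by reprojection.

```bash
python3 - <<'E'
from h import *
from scipy.optimize import least_squares
s=env.read_state(); c=cam("wrist",s)
P=np.array([[0,-110,44],[70,-110,44],[85,-220,12],[-97,55,32],[-133,55,32]])/1e3
px=np.array([[316.5,202],[378,203],[371,270],[231,54],[196,54]])
# line points on blank top edge (jig x=0,z=.044)
lp=toz([[325,3],[321,100],[317,198]],.044,c)
def res(v,full=False):
    M,o=jigfit(*v); r=proj(P@M.T+o,c)-px
    l=((lp-o)@M)[:,0]*1e3*.8
    return r if full else np.r_[r.ravel(),l]
f=least_squares(res,[.624,-.138,-9.7],x_scale=[.01,.01,1],loss="soft_l1"); print(f.x,res(f.x,True).round(1),(res(f.x)[-3:]).round(1))
M,o=jigfit(*f.x)
im=env.grab_frame("wrist")[:,:,::-1]; k=3
big=cv2.resize(im[0:290,165:425],None,fx=2.05,fy=2.05,interpolation=cv2.INTER_CUBIC)
def line(a,b,col):
    q=proj(np.array([a,b])/1e3@M.T+o,c); q=((q-[165,0]+.5)*2.05).astype(int); cv2.line(big,q[0],q[1],col,1)
line([0,-110,44],[0,110,44],(0,0,255));line([0,-110,12],[0,110,12],(255,0,255));line([70,-110,44],[0,-110,44],(0,0,255))
line([-97,-210,32],[-97,55,32],(255,0,0));line([-133,-210,32],[-133,55,32],(255,0,0));line([-133,55,32],[-97,55,32],(255,0,0))
line([85,-220,12],[85,125,12],(0,255,0));line([-150,-220,12],[85,-220,12],(0,255,0));line([-150,-220,12],[-150,125,12],(0,255,0))
cv2.imwrite("pics/fit.png",big)
np.save("jig.npy",f.x)
E
```

```text
[ 0.62359267 -0.13068772 -8.991637  ] [[ 0.4  1.3]
 [-1.7 -0.4]
 [ 0.  -0.8]
 [-1.  -0.2]
 [-0.1  0.2]] [-1.1 -0.7 -0.1]
```

View pics/fit.png

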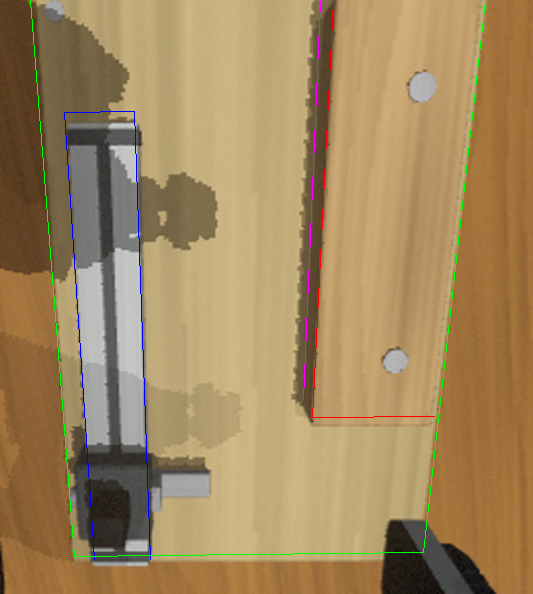

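```bash
python3 - <<'E'
from h import *
from scipy.optimize import least_squares
s=env.read_state(); c=cam("wrist",s)
u=lambda a:np.array(a)/2.05+[164.5,-.5]
P=np.array([[0,-110,44],[70,-110,44],[85,-220,12],[-150,-220,12],[-97,55,32],[-133,55,32],[-97,-210,32],[-133,-210,32]])/1e3
px=u([[312,425],[434,425],[424,558],[73,559],[135,124],[66,124],[150,563],[92,563]])
lp=toz(u([[332,3],[322,200],[314,400]]),.044,c)
def res(v,full=False):
    M,o=jigfit(*v); r=proj(P@M.T+o,c)-px
    l=((lp-o)@M)[:,0]*1e3*.8
    return r if full else np.r_[r.ravel(),l,l]
f=least_squares(res,[.624,-.138,-9.7],x_scale=[.01,.01,1],loss="soft_l1"); print(f.x,res(f.x,True).round(1).tolist(),(res(f.x)[-3:]).round(1))
np.save("jig.npy",f.x)
M,o=jigfit(*f.x)
lt=toz(u([[332,3],[314,400]]),.044,c); d=lt[0]-lt[1]; print("blank edge yaw",np.degrees(np.arctan2(-d[0],d[1])))
for n,p in (("rail",[-.115,-.0775,.032]),("keeper0",[-.115,-.16,.0705]),("place",[-.035,0,.0])): print(n,M@p+o)
print("keeper joint est", (M.T@(np.array([.4815,-.2702,0])-o)))
plan(np.array([.4617,.309,.09]),1.3)
E
```

```text
[ 0.6229139  -0.13512733 -9.06249945] [[-0.1, 0.1], [-0.5, -0.5], [-0.9, 0.5], [0.6, 1.5], [-0.1, -1.6], [-0.3, -1.3], [0.2, 1.1], [1.2, 1.3]] [-0.2 -0.3  0.5]
blank edge yaw -8.822957517332
rail [ 0.49714227 -0.19354605  0.032     ]
keeper0 [ 0.48414755 -0.27501621  0.0705    ]
place [ 0.5883508  -0.12961442  0.        ]
keeper joint est [-0.11837311 -0.15566093  0.        ]
j6 -0.3496166051030986 cur yaw -9.659391590413945 turn(world) 10.959391590413944
11 [[[0.0422, -0.0151, 0.0163], [0, 0, np.float64(-1.0)]], [[0.0425, -0.0144, 0.0163], [0, 0, np.float64(-1.0)]], [[0.0427, -0.0136, 0.0163], [0, 0, np.float64(-1.0)]], [[0.043, -0.0129, 0.0163], [0, 0, np.float64(-1.0)]], [[0.0432, -0.0121, 0.0163], [0, 0, np.float64(-1.0)]], [[0.0434, -0.0114, 0.0163], [0, 0, np.float64(-1.0)]], [[0.0436, -0.0106, 0.0163], [0, 0, np.float64(-1.0)]], [[0.0438, -0.0099, 0.0163], [0, 0, np.float64(-1.0)]], [[0.0439, -0.0091, 0.0163], [0, 0, np.float64(-1.0)]], [[0.0441, -0.0083, 0.0163], [0, 0, np.float64(-1.0)]], [[0.0442, -0.0076, 0.0163], [0, 0, np.float64(-1.0)]]]
```

send_rows(
  steps=[
    [[0.042,-0.015,0.0163],[0,0,-1],0.085],
    [[0.0425,-0.0144,0.0163],[0,0,-1],0.085],
    [[0.0427,-0.0136,0.0163],[0,0,-1],0.085],
    [[0.043,-0.013,0.0163],[0,0,-1],0.085],
    [[0.043,-0.012,0.0163],[0,0,-1],0.085],
    [[0.0434,-0.0114,0.0163],[0,0,-1],0.085],
    [[0.0436,-0.0106,0.0163],[0,0,-1],0.085],
    [[0.0438,-0.01,0.0163],[0,0,-1],0.085],
    [[0.044,-0.009,0.0163],[0,0,-1],0.085],
    [[0.044,-0.008,0.0163],[0,0,-1],0.085],
    [[0.044,-0.0076,0.0163],[0,0,-1],0.085],
    [[0,0,0],[0,0,0],0.085],
  ],
)

```text
clock: 4.8
eef_pos: [0.4597, 0.3116, 0.0884]
tool_rot: [-0.001, 0.697, 0.717, -0.001]
force: [-0.4, -0.4, 1.1]
opening: 0.0849
grasp_force: 0.0
```

```bash
python3 - <<'E'
from h import *
print(env.read_state()["eef_pos"]); plan(np.array([.4617,.308,.021]),1.3,nmin=3,vmax=.025)
E
```

```text
[0.45974508 0.31160844 0.08844706]
j6 0.35291853972733095 cur yaw 1.640938724693998 turn(world) -0.34093872469399855
3 [[[-0.0012, 0.0007, 0.0225], [0, 0, np.float64(0.11)]], [[-0.0012, 0.0007, 0.0225], [0, 0, np.float64(0.11)]], [[-0.0012, 0.0007, 0.0225], [0, 0, np.float64(0.11)]]]
```

send_rows(
  steps=[
    [[-0.001,0.0007,0.0225],[0,0,0.1],0.085],
    [[-0.001,0.0007,0.0225],[0,0,0.1],0.085],
    [[-0.0013,0.0007,0.0225],[0,0,0.1],0.085],
    [[0,0,0],[0,0,0],0.04],
    [[0,0,0],[0,0,0],0.0],
    [[0,0,0],[0,0,0],0.0],
    [[0,0,0],[0,0,0],0.0],
    [[0,0,0],[0,0,0],0.0],
    [[0,0,0],[0,0,0],0.0],
    [[0,0,0],[0,0,0],0.0],
  ],
  grip_force=50,
)

```text
clock: 5.8
eef_pos: [0.4657, 0.3037, 0.0237]
tool_rot: [0.0, 0.702, 0.713, 0.001]
force: [-1.7, 0.4, 5.9]
opening: 0.0128
grasp_force: 50.1
```

send_rows(
  steps=[
    [[0,0,-0.02],[0,0,0],0.0],
    [[0,0,-0.04],[0,0,0],0.0],
    [[0,0,-0.04],[0,0,0],0.0],
    [[0,0,0],[0,0,0],0.0],
    [[0,0,0],[0,0,0],0.0],
  ],
)

```text
clock: 6.3
eef_pos: [0.4652, 0.3034, 0.1228]
tool_rot: [0.0, 0.702, 0.713, 0.0]
force: [0.3, -0.3, -4.5]
opening: 0.0134
grasp_force: 49.5
```

```bash
python3 - <<'E'
from h import *
s=env.read_state();im=env.grab_frame("wrist"); cv2.imwrite("pics/w3.png",im[:,:,::-1])
print(s["eef_pos"],s["opening"],s["force"]);M,o=jigfit(*np.load("jig.npy"))
plan(M@[-.045,0,.13]+o,-9,nmin=11)
E
```

```text
[0.4651992  0.30336726 0.12276193] 0.01336209689611128 [ 0.29751154 -0.29078811 -4.50171786]
j6 0.3493087653321575 cur yaw 0.8798166452750255 turn(world) -9.879816645275028
11 [[[-0.0394, 0.0097, -0.0007], [0, 0, np.float64(0.9)]], [[-0.0392, 0.0104, -0.0007], [0, 0, np.float64(0.9)]], [[-0.039, 0.011, -0.0008], [0, 0, np.float64(0.9)]], [[-0.0389, 0.0116, -0.0008], [0, 0, np.float64(0.9)]], [[-0.0387, 0.0122, -0.0008], [0, 0, np.float64(0.9)]], [[-0.0385, 0.0128, -0.0008], [0, 0, np.float64(0.9)]], [[-0.0383, 0.0134, -0.0008], [0, 0, np.float64(0.9)]], [[-0.0381, 0.014, -0.0008], [0, 0, np.float64(0.9)]], [[-0.0378, 0.0146, -0.0008], [0, 0, np.float64(0.9)]], [[-0.0376, 0.0152, -0.0008], [0, 0, np.float64(0.9)]], [[-0.0374, 0.0158, -0.0008], [0, 0, np.float64(0.9)]]]
```

View pics/w3.png

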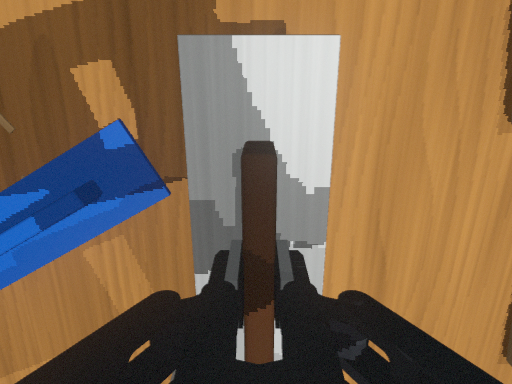

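The bar is held: far end corners are at (179,36) and (340,35), rib centred between the pads at x≈259.

```bash
python3 - <<'E'
from h import *
s=env.read_state(); c=cam("wrist",s); z=s["eef_pos"][2]-.0177
g=toz([[179,36],[340,35.5],[187,170],[334.5,170]],z,c); t=rot(s).inv().apply(g-s["eef_pos"]); print(t.round(4))
for a,b in((0,2),(1,3)):
    d=t[a]-t[b]; print(np.degrees(np.arctan2(d[1],d[0])))
E
```

```text
[[ 0.1018 -0.0337  0.0177]
 [ 0.102   0.0347  0.0176]
 [ 0.0431 -0.0344  0.0177]
 [ 0.0432  0.0367  0.0176]]
0.6706478940587837
-1.9683021924946653
```

send_rows(
  steps=[
    [[-0.02,0.008,-0.02],[0,0,0.9],0.0],
    [[-0.039,0.011,-0.02],[0,0,0.9],0.0],
    [[-0.039,0.011,-0.003],[0,0,0.9],0.0],
    [[-0.039,0.0115,0],[0,0,0.9],0.0],
    [[-0.039,0.012,0],[0,0,0.9],0.0],
    [[-0.0385,0.013,0],[0,0,0.9],0.0],
    [[-0.0385,0.0135,0],[0,0,0.9],0.0],
    [[-0.038,0.014,0],[0,0,0.9],0.0],
    [[-0.038,0.0145,0],[0,0,0.9],0.0],
    [[-0.0375,0.015,0],[0,0,0.9],0.0],
    [[-0.0375,0.016,0],[0,0,0.9],0.0],
    [[-0.018,0.002,0],[0,0,0],0.0],
  ],
)

```text
clock: 7.55
eef_pos: [0.577, -0.1303, 0.1632]
tool_rot: [-0.001, 0.761, 0.648, -0.001]
force: [0.6, 0.8, -3.0]
opening: 0.0129
grasp_force: 49.5
```

send_rows(
  steps=[
    [[0,0,0],[0,0,0],0.0],
    [[0,0,0],[0,0,0],0.0],
    [[0,0,0],[0,0,0],0.0],
  ],
)

```text
clock: 7.85
eef_pos: [0.5765, -0.1258, 0.1652]
tool_rot: [-0.001, 0.76, 0.65, -0.0]
force: [0.2, -0.0, -3.6]
opening: 0.0129
grasp_force: 49.6
```

```bash
python3 - <<'E'
from h import *
s=env.read_state(); M,o=jigfit(*np.load("jig.npy"))
print(s["eef_pos"],"jig",M.T@(s["eef_pos"]-o),s["force"],s["opening"]);plan(M@[-.045,0,.06]+o,-9,nmin=4)
E
```

```text
[ 0.576533  -0.1257635  0.1651506] jig [-0.04727685  0.00194141  0.1651506 ] [ 0.23982706 -0.02411451 -3.5867506 ] 0.012889204283975771
j6 -0.2594625022361219 cur yaw -8.936874812924936 turn(world) -0.06312518707505888
4 [[[-0.0005, 0.0006, 0.0263], [0, 0, np.float64(0.02)]], [[-0.0005, 0.0006, 0.0263], [0, 0, np.float64(0.02)]], [[-0.0005, 0.0006, 0.0263], [0, 0, np.float64(0.02)]], [[-0.0005, 0.0006, 0.0263], [0, 0, np.float64(0.02)]]]
```

send_rows(
  steps=[
    [[0,0,0.03],[0,0,0],0.0],
    [[-0.001,0.001,0.03],[0,0,0],0.0],
    [[-0.001,0,0.03],[0,0,0],0.0],
    [[0,0,0.025],[0,0,0],0.0],
    [[0,0,0],[0,0,0],0.0],
    [[0,0,0],[0,0,0],0.0],
    [[0,0,0],[0,0,0],0.0],
  ],
)

```text
clock: 8.55
eef_pos: [0.5784, -0.1292, 0.0524]
tool_rot: [0.001, 0.76, 0.65, 0.001]
force: [-0.3, 0.0, -3.4]
opening: 0.0129
grasp_force: 49.5
```

```bash
python3 - <<'E'
from h import *
s=env.read_state(); M,o=jigfit(*np.load("jig.npy")); im=env.grab_frame("wrist"); cv2.imwrite("pics/w4.png",cv2.resize(im[:,120:500,::-1],None,fx=1.55,fy=1.55,interpolation=cv2.INTER_CUBIC))
print(s["eef_pos"],"jig",M.T@(s["eef_pos"]-o),s["force"],s["opening"])
E
```

```text
[ 0.57842253 -0.12915792  0.05240967] jig [-0.04487624 -0.00111302  0.05240967] [-0.34665749  0.0052913  -3.3758859 ] 0.012895391123705751
```

View pics/w4.png

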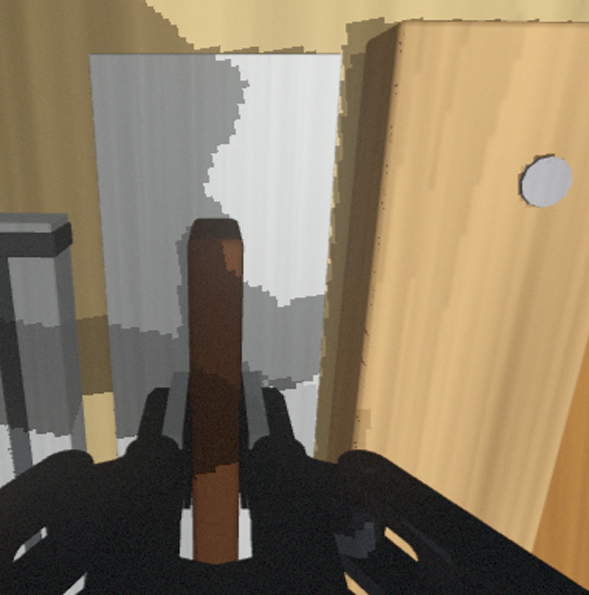

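Bar is about 1 cm from the blank, its far end ~10 mm short of the blank's end as it should be. Bar's right edge runs (340,54)→(317,430), the blank's top edge (403,22)→(358,430).

```bash
python3 - <<'E'
from h import *
s=env.read_state(); c=cam("wrist",s); M,o=jigfit(*np.load("jig.npy"))
u=lambda a:np.array(a)/1.55+[119.7,-.3]
for n,p,z in(("bar R",[[340,54],[317,430]],.0347),("bar L",[[90,54],[118,450]],.0347),("blank",[[403,22],[358,430]],.044)):
    g=toz(u(p),z,c); d=g[0]-g[1]; print(n,((g-o)@M).round(4).tolist(),np.degrees(np.arctan2(-d[0],d[1])))
E
```

```text
bar R [[-0.011, 0.1012, 0.0347], [-0.0095, -0.0177, 0.0347]] -8.355349178882578
bar L [[-0.0794, 0.101, 0.0347], [-0.0793, -0.0259, 0.0347]] -9.03294349506195
blank [[0.0022, 0.1073, 0.044], [0.0017, -0.0117, 0.044]] -9.315163528422632
```

send_rows(
  steps=[
    [[0,0,0.006],[0,0,0.4],0.0],
    [[0,0,0.006],[0,0,0],0.0],
    [[0,0,0],[0,0,0],0.0],
    [[0,0,0],[0,0,0],0.0],
  ],
)

```text
clock: 9.0
eef_pos: [0.5775, -0.1294, 0.0385]
tool_rot: [-0.0, 0.763, 0.647, -0.0]
force: [0.0, -0.2, -3.6]
opening: 0.0132
grasp_force: 49.6
```

send_rows(
  steps=[
    [[0,0,0.002],[0,0,0],0.0],
    [[0,0,0],[0,0,0],0.0],
    [[0,0,0],[0,0,0],0.0],
  ],
)

```text
clock: 9.3
eef_pos: [0.5776, -0.1294, 0.0367]
tool_rot: [0.0, 0.763, 0.647, -0.0]
force: [0.5, 0.4, -3.2]
opening: 0.013
grasp_force: 49.6
```

send_rows(
  steps=[
    [[0,0,0.0015],[0,0,0],0.0],
    [[0,0,0],[0,0,0],0.0],
    [[0,0,0],[0,0,0],0.0],
  ],
)

```text
clock: 9.6
eef_pos: [0.5778, -0.1294, 0.0357]
tool_rot: [0.0, 0.763, 0.647, 0.0]
force: [-1.7, 0.7, 2.8]
opening: 0.0127
grasp_force: 50.4
```

send_rows(
  steps=[
    [[0,0.003,0],[0,0,0],0.0],
    [[0,0.003,0],[0,0,0],0.0],
    [[0,0.003,0],[0,0,0],0.0],
    [[0,0,0],[0,0,0],0.0],
    [[0,0,0],[0,0,0],0.0],
  ],
)

```text
clock: 10.1
eef_pos: [0.5866, -0.1309, 0.0357]
tool_rot: [0.0, 0.763, 0.647, 0.0]
force: [-2.6, 0.6, 5.6]
opening: 0.0132
grasp_force: 50.8
```

In light contact with the board; continue towards the blank in small steps.

send_rows(
  steps=[
    [[0,0.0015,0],[0,0,0],0.0],
    [[0,0.0015,0],[0,0,0],0.0],
    [[0,0,0],[0,0,0],0.0],
    [[0,0,0],[0,0,0],0.0],
  ],
)

```text
clock: 10.5
eef_pos: [0.5889, -0.1312, 0.0357]
tool_rot: [-0.001, 0.763, 0.647, -0.0]
force: [-5.0, 2.0, 8.1]
opening: 0.0126
grasp_force: 51.1
```

```bash
python3 - <<'E'
from h import *
s=env.read_state(); M,o=jigfit(*np.load("jig.npy")); print(M.T@(s["eef_pos"]-o),M.T@s["force"],s["torque"])
E
```

```text
[-0.03426192 -0.00144646  0.03568679] [-5.30557413  1.22521184  8.05569877] [ 0.20830008  0.88107721 -0.13545608]
```

send_rows(
  steps=[
    [[0,0.001,0],[0,0,0],0.0],
    [[0,0,0],[0,0,0],0.0],
    [[0,0,0],[0,0,0],0.0],
  ],
)

```text
clock: 10.8
eef_pos: [0.5889, -0.1311, 0.0357]
tool_rot: [-0.001, 0.763, 0.647, -0.001]
force: [-10.6, 1.4, 10.4]
opening: 0.0131
grasp_force: 51.6
```

send_rows(
  steps=[
    [[0,0.001,0],[0,0,0],0.0],
    [[0,0,0],[0,0,0],0.0],
    [[0,0,0],[0,0,0],0.0],
  ],
)

```text
clock: 11.1
eef_pos: [0.589, -0.1311, 0.0357]
tool_rot: [-0.002, 0.763, 0.647, -0.002]
force: [-16.2, 1.7, 14.4]
opening: 0.013
grasp_force: 52.0
```

```bash
python3 - <<'E'
from h import *
s=env.read_state(); M,o=jigfit(*np.load("jig.npy")); m=rot(s).as_matrix()
print(M.T@(s["eef_pos"]-o),M.T@s["force"],M.T@s["torque"],np.degrees(np.arctan2(m[1,1],m[0,1])),np.degrees(np.arccos(-m[2,2])))
im=env.grab_frame("wrist"); cv2.imwrite("pics/w5.png",cv2.resize(im[20:300,240:420,::-1],None,fx=2.1,fy=2.1,interpolation=cv2.INTER_CUBIC))
E
```

```text
[-0.03414202 -0.0013974   0.03574317] [-16.257029    -0.86476596  14.42418376] [-0.07806536  2.30317823 -0.14811971] -9.417692901705603 0.33577495951422803
```

View pics/w5.png

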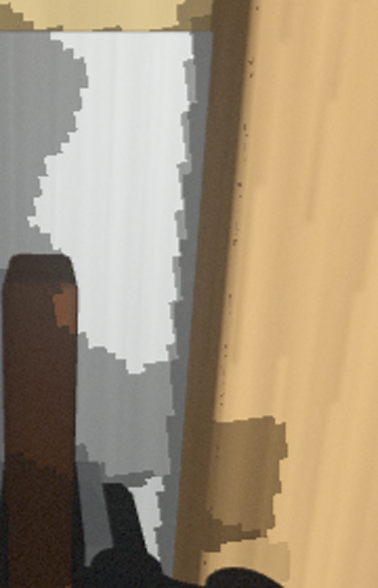

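The bar's edge meets the blank's foot all along (205,32)→(165,560) with no gap. The moment about z is near zero, so contact is even. Ease off and open a little.

send_rows(
  steps=[
    [[0,-0.001,-0.0005],[0,0,0],0.0],
    [[0,0,0],[0,0,0],0.03],
    [[0,0,0],[0,0,0],0.03],
    [[0,0,0],[0,0,0],0.03],
    [[0,0,0],[0,0,0],0.03],
  ],
)

```text
clock: 11.65
eef_pos: [0.5906, -0.1315, 0.0356]
tool_rot: [0.0, 0.763, 0.647, 0.0]
force: [0.5, 0.6, 0.4]
opening: 0.0301
grasp_force: 0.0
```

send_rows(
  steps=[
    [[0,-0.0015,-0.01],[0,0,0],0.03],
    [[0,0,-0.03],[0,0,0],0.03],
    [[0,0,-0.045],[0,0,0],0.03],
    [[0,0,-0.045],[0,0,0],0.03],
    [[0,0,0],[0,0,0],0.06],
    [[0,0,0],[0,0,0],0.06],
  ],
)

```text
clock: 12.25
eef_pos: [0.5891, -0.1313, 0.1671]
tool_rot: [0.001, 0.763, 0.647, 0.001]
force: [-0.7, -0.5, 0.5]
opening: 0.0582
grasp_force: 0.0
```

```bash
python3 - <<'E'
from h import *
s=env.read_state(); M,o=jigfit(*np.load("jig.npy")); print(s["eef_pos"])
a=env.grab_frame("top"); print([(np.round(M.T@(np.array(d["location"])-o),4),d["confidence"]) for d in env.pinpoint("top","keeper_grip")+env.pinpoint("top","straightedge_center")])
plan(M@[-.115,-.156,.15]+o,-9+90,nmin=11)
E
```

```text
[ 0.58909522 -0.13126368  0.16713003]
[(array([-0.1174, -0.1586,  0.0686]), 0.66), (array([-0.3949,  0.3498,  0.0196]), 0.37)]
j6 -0.2508296124068933 cur yaw -9.42480205003388 turn(world) -89.57519794996614
11 [[[-0.0141, -0.0072, 0.0013], [0, 0, np.float64(8.14)]], [[-0.015, -0.0051, 0.0013], [0, 0, np.float64(8.14)]], [[-0.0156, -0.003, 0.0013], [0, 0, np.float64(8.14)]], [[-0.0158, -0.0007, 0.0013], [0, 0, np.float64(8.14)]], [[-0.0158, 0.0015, 0.0013], [0, 0, np.float64(8.14)]], [[-0.0154, 0.0037, 0.0013], [0, 0, np.float64(8.14)]], [[-0.0147, 0.0059, 0.0013], [0, 0, np.float64(8.14)]], [[-0.0137, 0.0079, 0.0013], [0, 0, np.float64(8.14)]], [[-0.0125, 0.0098, 0.0013], [0, 0, np.float64(8.14)]], [[-0.011, 0.0114, 0.0013], [0, 0, np.float64(8.14)]], [[-0.0092, 0.0129, 0.0013], [0, 0, np.float64(8.14)]]]
```

send_rows(
  steps=[
    [[-0.014,-0.0072,0.0013],[0,0,8.1],0.085],
    [[-0.015,-0.005,0.0013],[0,0,8.1],0.085],
    [[-0.0156,-0.003,0.0013],[0,0,8.1],0.085],
    [[-0.0158,-0.0007,0.0013],[0,0,8.1],0.085],
    [[-0.0158,0.0015,0.0013],[0,0,8.2],0.085],
    [[-0.0154,0.0037,0.0013],[0,0,8.2],0.085],
    [[-0.0147,0.006,0.0013],[0,0,8.2],0.085],
    [[-0.0137,0.008,0.0013],[0,0,8.2],0.085],
    [[-0.0125,0.01,0.0013],[0,0,8.2],0.085],
    [[-0.011,0.0114,0.0013],[0,0,8.2],0.085],
    [[-0.009,0.013,0.0013],[0,0,8.2],0.085],
    [[0,0,0],[0,0,0],0.085],
  ],
)

```text
clock: 13.6
eef_pos: [0.4848, -0.2727, 0.1502]
tool_rot: [-0.001, 0.997, -0.082, -0.001]
force: [-0.1, -0.5, 0.6]
opening: 0.0847
grasp_force: 0.0
```

send_rows(
  steps=[
    [[0,0,0],[0,0,0],0.085],
    [[0,0,0],[0,0,0],0.085],
  ],
)

```text
clock: 13.8
eef_pos: [0.4861, -0.2712, 0.1511]
tool_rot: [-0.0, 0.997, -0.079, -0.0]
force: [-0.4, -1.0, -0.2]
opening: 0.0852
grasp_force: 0.0
```

```bash
python3 - <<'E'
from h import *
s=env.read_state(); M,o=jigfit(*np.load("jig.npy")); print(M.T@(s["eef_pos"]-o),s["force"])
im=env.grab_frame("wrist"); cv2.imwrite("pics/w6.png",im[:,:,::-1])
for n in("keeper_grip","straightedge_center"): print(n,[(np.round(M.T@(np.array(d["location"])-o),4),d["confidence"]) for d in env.pinpoint("wrist",n)])
plan(M@[-.115,-.156,.075]+o,-9+90,nmin=3)
E
```

```text
[-0.1136807  -0.15590831  0.15107339] [-0.40314008 -1.01211923 -0.20715394]
keeper_grip [(array([-0.1174, -0.1542,  0.072 ]), 0.68)]
straightedge_center [(array([-0.0395,  0.001 ,  0.0321]), 0.65)]
j6 1.0078797481633062 cur yaw -99.09974667878411 turn(world) 0.09974667878412902
3 [[[-0.0004, 0.0, 0.0254], [0, 0, np.float64(-0.03)]], [[-0.0004, 0.0, 0.0254], [0, 0, np.float64(-0.03)]], [[-0.0004, 0.0, 0.0254], [0, 0, np.float64(-0.03)]]]
```

View pics/w6.png

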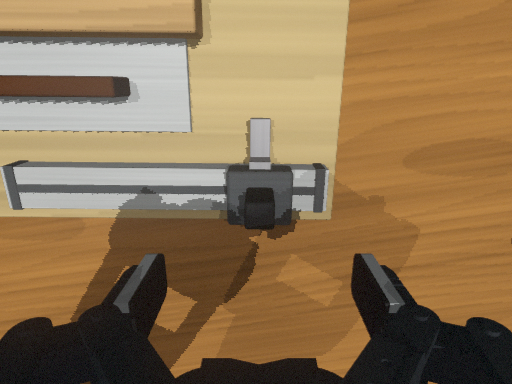

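Post at (259,208) is centred between the fingers; the straightedge lies flush against the blank (edge at row ~40). Descend and grip.

send_rows(
  steps=[
    [[-0.001,0,0.03],[0,0,0],0.085],
    [[0,0,0.03],[0,0,0],0.085],
    [[0,0,0.02],[0,0,0],0.085],
    [[0,0,0.004],[0,0,0],0.085],
    [[0,0,0],[0,0,0],0.03],
    [[0,0,0],[0,0,0],0.0],
    [[0,0,0],[0,0,0],0.0],
    [[0,0,0],[0,0,0],0.0],
    [[0,0,0],[0,0,0],0.0],
    [[0,0,0],[0,0,0],0.0],
  ],
  grip_force=50,
)

```text
clock: 14.95
eef_pos: [0.485, -0.2718, 0.0682]
tool_rot: [0.0, 0.997, -0.081, 0.001]
force: [-1.0, 1.2, 6.1]
opening: 0.0196
grasp_force: 49.2
```

```bash
python3 - <<'E'
from h import *
s=env.read_state(); M,o=jigfit(*np.load("jig.npy")); print(M.T@(s["eef_pos"]-o),M.T@s["force"],s["opening"])
E
```

```text
[-0.11461637 -0.15671467  0.06821946] [-1.16867662  1.07048579  6.07112147] 0.01958176515128401
```

send_rows(
  steps=[
    [[0,-0.006,0],[0,0,0],0.0],
    [[0,-0.01,0],[0,0,0],0.0],
    [[0,-0.01,0],[0,0,0],0.0],
    [[0,-0.01,0],[0,0,0],0.0],
    [[0,0,0],[0,0,0],0.0],
    [[0,0,0],[0,0,0],0.0],
  ],
)

```text
clock: 15.55
eef_pos: [0.4911, -0.2359, 0.0682]
tool_rot: [-0.0, 0.997, -0.08, 0.001]
force: [0.9, 3.6, 9.4]
opening: 0.0193
grasp_force: 49.8
```

```bash
cat > st.py <<'E'
from h import *
s=env.read_state(); M,o=jigfit(*np.load("jig.npy")); print(s["clock"],M.T@(s["eef_pos"]-o),M.T@s["force"],M.T@s["torque"],s["opening"])
E
python3 st.py
```

```text
15.55 [-0.11428756 -0.12026657  0.06820786] [0.30497299 3.74019637 9.38001665] [ 0.54579424 -0.05188071 -0.18621745] 0.019251156822455685
```

send_rows(
  steps=[
    [[0,-0.01,-0.001],[0,0,0],0.0],
    [[0,-0.01,0],[0,0,0],0.0],
    [[0,-0.01,0],[0,0,0],0.0],
    [[0,-0.006,0],[0,0,0],0.0],
    [[0,-0.002,0],[0,0,0],0.0],
    [[0,-0.001,0],[0,0,0],0.0],
  ],
)

```text
clock: 16.15
eef_pos: [0.4974, -0.1983, 0.0683]
tool_rot: [0.001, 0.997, -0.08, 0.001]
force: [2.8, -5.5, -3.6]
opening: 0.0189
grasp_force: 50.3
```

```bash
python3 st.py
```

```text
16.15 [-0.1139856  -0.0821929   0.06828103] [ 3.6047149  -5.0260717  -3.59966696] [-0.69531184 -0.41753304 -0.08527819] 0.01887793481259637
```

send_rows(
  steps=[
    [[0,-0.001,0],[0,0,0],0.0],
    [[0,-0.001,0],[0,0,0],0.0],
  ],
)

```text
clock: 16.35
eef_pos: [0.4977, -0.1967, 0.0683]
tool_rot: [0.001, 0.997, -0.081, 0.001]
force: [2.3, -5.2, -3.9]
opening: 0.019
grasp_force: 50.3
```

send_rows(
  steps=[
    [[0,-0.001,0],[0,0,0],0.0],
    [[0,-0.001,0],[0,0,0],0.0],
  ],
)

```text
clock: 16.55
eef_pos: [0.498, -0.1947, 0.0683]
tool_rot: [0.001, 0.997, -0.081, 0.001]
force: [1.9, -4.9, -4.1]
opening: 0.0188
grasp_force: 50.3
```

send_rows(
  steps=[
    [[0,-0.001,0],[0,0,0],0.0],
    [[0,-0.001,0],[0,0,0],0.0],
  ],
)

```text
clock: 16.75
eef_pos: [0.4984, -0.1928, 0.0683]
tool_rot: [0.001, 0.997, -0.081, 0.001]
force: [2.6, -5.3, -2.9]
opening: 0.0191
grasp_force: 50.3
```

send_rows(
  steps=[
    [[0,-0.001,0],[0,0,0],0.0],
    [[0,-0.001,0],[0,0,0],0.0],
  ],
)

```text
clock: 16.95
eef_pos: [0.4987, -0.1908, 0.0683]
tool_rot: [0.001, 0.997, -0.081, 0.001]
force: [2.6, -6.0, -3.5]
opening: 0.0194
grasp_force: 50.3
```

send_rows(
  steps=[
    [[0,-0.001,0],[0,0,0],0.0],
    [[0,-0.001,0],[0,0,0],0.0],
  ],
)

```text
clock: 17.15
eef_pos: [0.499, -0.1888, 0.0683]
tool_rot: [0.001, 0.997, -0.081, 0.001]
force: [2.6, -5.2, -3.8]
opening: 0.0192
grasp_force: 50.3
```

send_rows(
  steps=[
    [[0,-0.001,0],[0,0,0],0.0],
    [[0,-0.001,0],[0,0,0],0.0],
  ],
)

```text
clock: 17.35
eef_pos: [0.4994, -0.1868, 0.0683]
tool_rot: [0.001, 0.997, -0.081, 0.001]
force: [2.5, -5.3, -3.7]
opening: 0.019
grasp_force: 50.3
```

send_rows(
  steps=[
    [[0,-0.001,0],[0,0,0],0.0],
    [[0,-0.001,0],[0,0,0],0.0],
  ],
)

```text
clock: 17.55
eef_pos: [0.4997, -0.1847, 0.0683]
tool_rot: [0.001, 0.997, -0.081, 0.001]
force: [3.2, -3.5, -3.8]
opening: 0.0194
grasp_force: 50.3
```

send_rows(
  steps=[
    [[0,-0.001,0],[0,0,0],0.0],
    [[0,-0.001,0],[0,0,0],0.0],
  ],
)

```text
clock: 17.75
eef_pos: [0.5001, -0.1822, 0.0683]
tool_rot: [0.0, 0.997, -0.081, 0.001]
force: [5.3, -1.3, -4.5]
opening: 0.019
grasp_force: 50.2
```

Force easing: the ball is pulling. Step by 0.5–1 mm now.

send_rows(
  steps=[
    [[0,-0.0005,0],[0,0,0],0.0],
    [[0,-0.0005,0],[0,0,0],0.0],
  ],
)

```text
clock: 17.95
eef_pos: [0.5003, -0.1808, 0.0683]
tool_rot: [-0.0, 0.997, -0.081, 0.001]
force: [5.2, 0.2, -3.9]
opening: 0.0195
grasp_force: 50.3
```

send_rows(
  steps=[
    [[0,-0.0005,0],[0,0,0],0.0],
    [[0,-0.0005,0],[0,0,0],0.0],
  ],
)

```text
clock: 18.15
eef_pos: [0.5005, -0.1795, 0.0682]
tool_rot: [-0.0, 0.997, -0.081, 0.001]
force: [6.7, 2.9, -4.3]
opening: 0.0191
grasp_force: 50.4
```

send_rows(
  steps=[
    [[0,-0.0005,0],[0,0,0],0.0],
    [[0,0,0],[0,0,0],0.0],
  ],
)

```text
clock: 18.35
eef_pos: [0.5006, -0.1789, 0.0683]
tool_rot: [-0.001, 0.997, -0.081, 0.001]
force: [6.6, 3.1, -4.0]
opening: 0.0193
grasp_force: 50.4
```

send_rows(
  steps=[
    [[0,-0.0005,0],[0,0,0],0.0],
    [[0,0,0],[0,0,0],0.0],
  ],
)

```text
clock: 18.55
eef_pos: [0.5007, -0.1787, 0.0683]
tool_rot: [-0.0, 0.997, -0.081, 0.001]
force: [5.6, 0.5, -2.8]
opening: 0.0193
grasp_force: 50.4
```

send_rows(
  steps=[
    [[0,-0.0005,0],[0,0,0],0.0],
    [[0,0,0],[0,0,0],0.0],
  ],
)

```text
clock: 18.75
eef_pos: [0.5007, -0.1786, 0.0683]
tool_rot: [0.0, 0.997, -0.081, 0.001]
force: [4.7, -1.6, -3.1]
opening: 0.0187
grasp_force: 50.3
```

send_rows(
  steps=[
    [[0,-0.0005,0],[0,0,0],0.0],
    [[0,-0.0005,0],[0,0,0],0.0],
    [[0,0,0],[0,0,0],0.0],
  ],
)

```text
clock: 19.05
eef_pos: [0.5008, -0.1783, 0.0683]
tool_rot: [0.001, 0.997, -0.081, 0.001]
force: [4.1, -5.8, -5.4]
opening: 0.0191
grasp_force: 50.2
```

send_rows(
  steps=[
    [[0,0.0007,0],[0,0,0],0.0],
    [[0,0,0],[0,0,0],0.0],
    [[0,0,0],[0,0,0],0.0],
  ],
)

```text
clock: 19.35
eef_pos: [0.5008, -0.1783, 0.0683]
tool_rot: [0.0, 0.997, -0.081, 0.001]
force: [4.7, -1.4, -4.4]
opening: 0.0193
grasp_force: 50.3
```

```bash
python3 st.py; python3 - <<'E'
from h import *
im=env.grab_frame("wrist"); cv2.imwrite("pics/w7.png",im[:,:,::-1])
E
```

```text
19.35 [-0.11383199 -0.06190565  0.06827412] [ 4.88274738 -0.6175695  -4.36530342] [-0.18685424 -0.82731833 -0.15530863] 0.019273127274868185
```

View pics/w7.png

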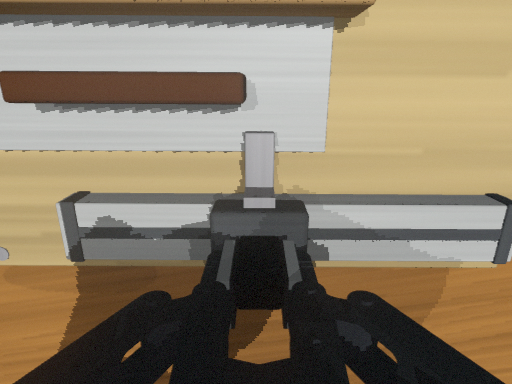

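The tongue at (259,135) stands over the straightedge's end. The bar's edge is still flush with the blank (row ~18), and the force shows the keeper seated in the notch with almost no residual push.

```bash
python3 -c "
from bench import env
print(env.sign_off())"
```

```text
the job is handed in; nothing more can be done
None
```

I handed the job in at about 19.5 s. The straightedge is flush against the blank and released. The keeper was slid until I felt it click into the notch, about 0.098 m along its rail, and is still gripped there with its tongue over the straightedge's end. The judge's verdict was not shown.

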